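# Release the pawl and open the cheese press

## Robot

A 7-joint arm with a two-finger parallel gripper is mounted at the origin on a cart in front of the work surface, level with it; the furniture and walls round the work are solid. World frame = base frame: x ahead of the robot, y to its left, z up, the work surface at z = 0. Lengths are in m, angles in rad, forces in N, time in s.
With the tool pointing down it reaches from about 0.425 to 0.925 m from the base axis. Payload 6.8 kg.
Tool frame: the origin (TCP) lies between the finger pads; the fingertips stand r.tcp_to_tips ahead of it and the grasp point (between the pads) lies 3 mm ahead of it (r.tcp_to_tips is the distance from the TCP to the fingertips, in m); z points along the fingers, y is the line along which they close (so a half turn about z gives the same grasp; the last joint's range is limited). The gripper opens to 85 mm and grips with 20 to 120 N. Pads are 22 mm wide; open, the fingers measure 114 mm over their backs; the gripper's body (76 mm by 85 mm) begins 54 mm behind the grasp point. The pads swing forward as they close: fully open they stand 13 mm farther back than shut.
Start: joints at [-1.356, 0.477, 0.022, 1.555, -0.011, 1.109, -0.083], TCP at [0.214, 0.64, 0.253] pointing down, gripper open.
Joint ranges: [-2.96, 2.96], [-0.34, 2.1], [-1.41, 1.46], [0.24, 2.44], [-1.37, 4.51], [0.17, 1.92], [-2.96, 2.96]. Speed limits (rad/s): [2.39, 2.39, 3.14, 3.14, 3.14, 3.14, 3.14].

## Interface

Orientations are given as a rotation vector (axis times angle).
In Python, from bench import r gives the robot as it stands. The module is installed in compiled form; this text tells all that it offers.
- The arm moves only by the tool step_arm, never from a script. Its argument "moves" is a list of rows, each an object of numbers: "rx", "ry", "rz": the turn, a rotation vector about the tool's x, y, z in degrees; "dx", "dy", "dz": the shift along the tool's x, y, z in mm; "gripper": the opening, from -1 (shut) to 1 (fully open). In form: [{"rx": .., "ry": .., "rz": .., "dx": .., "dy": .., "dz": .., "gripper": ..}, ...]. A call has 1 to 20 rows; each row shifts and turns the commanded pose from where the row before left it, along the tool's axes as they then stand; what a row does not reach is not made up. A row lasts 1/8 s, in which the tool goes at most 62.5 mm and 10.7 degrees, less where a joint would pass 70% of its speed; a pose out of reach is approached as far as the arm can. A call is refused whole if a number of a shift passes 62.5 or a number of a turn 10.7, either way. A call with a gripper value outside its range is refused whole. The fingers move at their own pace and stop on an object; "grip_force" is the grip in N (left out, the last holds). Time passes only in rows, so rows that do not move let the fingers close. It gives the time, the measured TCP pose, the force, the opening and the grip force at its end, in the units of the state.
- r.get_obs(): the state, without advancing time (a new reading comes with each control period).
- r.grab_frame(name): name is "scene" or "side" or "wrist"; returns the picture (400x640x3 uint8, blue, green, red); there is no depth.
- r.camera_info(name): a dict with "mtx" (3x3 intrinsics, pixels), "D" ([k1, k2, p1, p2, k3] as OpenCV has them; the pictures are not rectified), "rvec" (rotation vector, rad) and "tvec" (3), from world to camera coordinates, as OpenCV has them. Camera axes: x right, y down, z forward; pixel columns grow to the right and rows downward; lengths in m; the calibration is good to about 2 mm. A picture is of the moment at which its call begins: read the wrist's pose just before it. camera_info takes no time and is no camera call; for the wrist camera it gives the pose at the moment of the call.
- r.hand_in(): hands the job in; it is judged then, once.
The state is a dict: "clock": time; "joints": joint angles; "qvel": joint speeds; "tau": joint torques, N m; "tcp_pos": TCP position; "orientation": TCP orientation; "contact_force": force on the tool from outside, world axes, zero at the start; "moment": the same for the moment, N m; "grip_width": finger opening in m; "gripper_force": force on a finger pad.
Only numpy, scipy, OpenCV 4.12 (cv2) and the standard library are available. Lean on these libraries where they do the work, as an engineer would, in place of code of your own. Each camera call takes 0.05 s, during which the arm holds its last target. There are 200 camera calls.

## Task

Pressing is finished: open the cheese press so that the mould can come out. The pawl bites under the tooth, so first ease the four-armed handwheel a little tighter (clockwise) just until the platen meets the follower and it comes up firm, without bearing down on the cheese; the wheel stays there by itself. Then tip the pawl right over to the left onto its rest, never dragging it out of the tooth by force, and wind the wheel back (anticlockwise) all the way to its stop, leaving the mould and the things round the press where they stand.

Things in the scene. Friction and masses are not known exactly. Their poses are not given: they have to be found in the camera images.
- press: Grey-painted cheese press, base 225 x 175 mm, 250 mm high (rack 276, open 303, knobs up to 318), fixed to the worktop. Origin under the middle of its base; -x is its front, with wheel and pawl; yaw 0 faces the robot. Left and right are as seen from the front (left = its +y). It varies by 8 x 15 cm and 0.3 rad yaw.
- shaft_axis (a point): Point on the wheel's shaft (along the press's x) in the plane of the arms, at [-118, 22, 205] mm in the press frame. Tighter (top goes right) takes 5 to 7 N at a ball knob; after 0.03 to 0.35 rad (hidden) it comes up firm: 10 to 13 N is firm, over 18 N too hard. Short of firm the pawl may be caught. It stays where left. Winding back takes 5 to 8 N, to a hard stop 1.68 to 1.96 rad from firm.
- knob_0 (a point): Centre of the ball knob of arm 0, the one near the top: within 20 degrees of it at the start, 100 mm from the shaft. Black balls of 26 mm on 10 mm rods, four arms 90 degrees apart, 118 mm in front of the press origin; the angle of the arms to the ratchet varies. The next knob on the right comes up as the wheel is wound back. Push them sideways with closed fingers, level with the ball.
- pawl_joint (a joint): Tip of the pawl, rad: 0 = beak down in the ratchet, + = to the left, 1.31 = on its rest pin. It falls back below about 0.55 and over to the rest above that. Free, it takes under 1 N at its knob; while the tooth bites it jams between 0 and 0.12, and 4 N at the knob is forcing it; riding up a tooth on tightening it reads up to 0.13. Its pivot lies 59 mm left of the shaft and 21 mm above.
- pawl_knob (a point): Middle of the black thumb knob on the pawl's lever, a cylinder of 18 mm diameter, 30 mm long, parallel to the shaft; 65 mm from the pivot, at the start leaning 25 degrees right of straight up (285 mm above the worktop), at rest 50 degrees left of it. It lies 49 mm in front of the press origin, 69 mm behind the ball knobs. Push it squarely on its side; from above it binds.
- pawl: The steel throw-over pawl, 11 mm thick: lever, knob, and hooked beak (pawl_c0) standing in the 88 mm ratchet wheel (16 undercut teeth). Origin on its pivot.
- platen: Round steel pressing plate, 92 mm wide, on the ram; moves 16 mm per rad of the wheel. The cheese has sunk, so it hangs 0.5 to 5.5 mm clear of the follower at the start. Origin in the middle of its underside: 114 to 115 mm above the worktop at the start, 140.5 mm when fully up.
- mould: White drilled cheese mould, 114 mm wide, 85 mm high, 0.8 kg, loose on the press's drip plate under the platen; its wooden follower (96 mm wide) stands out of it by 5 to 9 mm, as far as the cheese has sunk. Origin in the middle of its underside, 19.5 mm above the worktop.
- tumbler: Drinking glass, 80 mm wide, 91 mm high, at the right of the press. Origin under its middle.
- salt_shaker: Glass salt shaker, 44 mm wide, 90 mm high, at the left of the press. Origin under its middle.
- pepper_mill: Wooden pepper mill, 58 mm wide, 150 mm high, at the right of the press. Origin under its middle.
Not all that is in view belongs to the job. Leave any green or red look-alike of the mould alone.

How it is judged:
On the way, in this order (a step that is already met when the one before it is completed fails the run):
1. the wheel is eased tighter until the platen bears on the mould (over 2 N) (contact force between platen and mould above 2 N), for 0.05 s.
2. the pawl is tipped right over onto its rest while the platen is still down (value of joint pawl_joint above 1.2 rad and height (world z) of platen below 0.118 m), for 0.2 s.
At the end, for the whole second after the job is handed in: The wheel is back at its stop, the platen fully up (over 138 mm above the worktop, 2.5 mm short of its top) and at rest; the pawl lies on its left rest (over 1.2 rad); the mould is upright within 10 mm, and tumbler, salt shaker and pepper mill within 20 mm, of where they were (height (world z) of platen above 0.138 m and linear speed of platen below 0.003 m/s and value of joint pawl_joint above 1.2 rad and distance of mould from where it was at the start of the episode below 0.01 m and angle between mould's own z axis and vertical below 0.05 rad and distance of each of tumbler, salt_shaker, pepper_mill from where it was at the start of the episode below 0.02 m); the robot touches nothing.
It fails at once if the cheese is pressed too hard (platen on mould over 80 N, about 18 N sideways at a ball knob) (contact force between platen and mould above 80 N).
It fails at once if the pawl is dragged out of a biting tooth, or the wheel is forced back against it (over 14 N on its beak) (contact force between pawl_c0 and anything else above 14 N).
It fails at once if a thing beside the press is knocked (moved over 20 mm) (distance of any of tumbler, salt_shaker, pepper_mill from where it was at the start of the episode above 0.02 m).
It also fails if it takes over 64 s, if anything falls off the work surface, if the arm or the gripper's body presses on something with over 40 N, if the wrist force passes 120 N, or if a joint passes its speed limit or range.

## Working session

There is one attempt and no reset: what is moved stays moved. The work goes in short steps, Python scripts to look and compute and a tool call to move; the robot and the scene stay as the last step left them, time stands still between calls to the robot, and variables do not carry over. Pictures are saved under pics/ and viewed, at most 10 in all, crops included, and the job is handed in when it is done.

Besides the shell and the picture viewer there is one more tool, called after "Emit:" by a JSON object that holds its "op" and its "data". step_arm: Moves the arm, as the interface text tells. Its arguments: {"type":"object","properties":{"moves":{"type":"array","items":{"type":"object","properties":{"rx":{"type":"number"},"ry":{"type":"number"},"rz":{"type":"number"},"dx":{"type":"number"},"dy":{"type":"number"},"dz":{"type":"number"},"gripper":{"type":"number"}}}},"grip_force":{"type":"number"}},"required":["moves"]}

```bash
mkdir -p pics; python3 - <<'E'
from bench import r
import cv2
o=r.get_obs()
for k,v in o.items(): print(k,v)
print(r.tcp_to_tips)
for n in ("scene","side"):
    cv2.imwrite(f"pics/{n}0.png",r.grab_frame(n))
    print(n,r.camera_info(n))
E
```

```text
clock 0.0
joints [-1.35608345  0.47785909  0.02233919  1.55647797 -0.01149187  1.10929764
 -0.08311993]
qvel [-0.00091962  0.0012059  -0.00054742 -0.00093098 -0.0015901   0.00212689
 -0.00032568]
tau [-8.56173319e-04 -5.96458268e+01  1.60718735e+00 -2.81193370e+01
  1.22806284e-02  9.19874583e-03 -8.34082414e-06]
tcp_pos [0.21396843 0.63959099 0.25227493]
orientation [-5.04840455e-01 -3.10060420e+00  2.99592601e-03]
contact_force [-0.21706121  0.07795253 -0.60665763]
moment [0.00999368 0.02823356 0.03775003]
gripper_force 0.0
grip_width 0.0852788901761063
0.022
scene {'mtx': array([[360.90742646,   0.        , 311.77572611],
       [  0.        , 360.90742646, 202.53932656],
       [  0.        ,   0.        ,   1.        ]]), 'D': array([-0.03413668,  0.        ,  0.        ,  0.        ,  0.        ]), 'rvec': array([ 0.39834479, -2.95635465,  0.7713937 ]), 'tvec': array([0.6036555 , 0.26126521, 1.05156419])}
side {'mtx': array([[439.15356821,   0.        , 323.26975957],
       [  0.        , 439.15356821, 201.40473293],
       [  0.        ,   0.        ,   1.        ]]), 'D': array([-0.06573578,  0.        ,  0.        ,  0.        ,  0.        ]), 'rvec': array([ 0.15074223, -3.00621614,  0.7795622 ]), 'tvec': array([0.60053887, 0.16993701, 1.32384256])}
```

View pictures.

View pics/scene0.png

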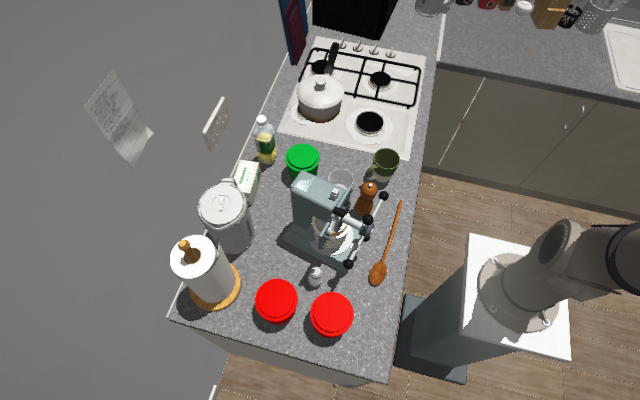

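View pics/side0.png

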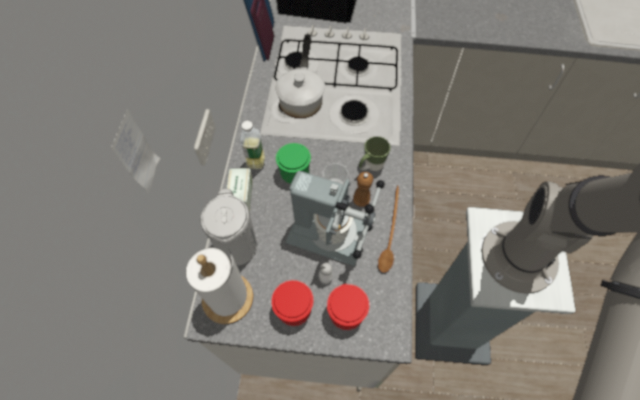

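```bash
python3 - <<'E'
import cv2
a=cv2.imread("pics/scene0.png")[165:285,270:410]
cv2.imwrite("pics/c1.png",cv2.resize(a,None,fx=5,fy=5,interpolation=cv2.INTER_CUBIC))
E
```

```text
(no output)
```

View pics/c1.png

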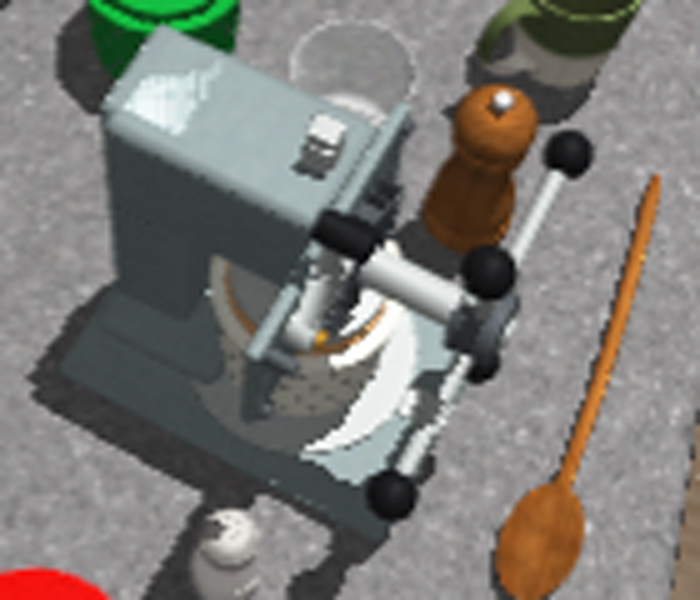

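```bash
cat > h.py <<'E'
import numpy as np, cv2
from scipy.optimize import least_squares
def P(p,q): # press frame (m) -> world
    c,s=np.cos(p[2]),np.sin(p[2]); q=np.atleast_2d(q)
    return np.c_[p[0]+c*q[:,0]-s*q[:,1], p[1]+s*q[:,0]+c*q[:,1], q[:,2]]
def knob(t): return np.array([-.118,.022-.1*np.sin(t),.205+.1*np.cos(t)])
def pawlk(a,x=-.049): # a = pawl joint
    b=a-np.radians(25); return np.array([x,.081+.065*np.sin(b),.226+.065*np.cos(b)])
def pix(ci,X): return cv2.projectPoints(np.asarray(X,float),ci["rvec"],ci["tvec"],ci["mtx"],ci["D"])[0][:,0]
E
python3 - <<'E'
from bench import r
from h import *
ci=r.camera_info("scene")
cr=np.array([[489,272],[568,154],[392,495],[350,232]])
ob=cr/5+[270,165]-.4
def f(p): 
    q=[knob(p[3]),knob(p[3]+np.pi/2),knob(p[3]-np.pi/2),pawlk(0)]
    return (pix(ci,P(p,np.array(q)))-ob).ravel()
s=least_squares(f,[.65,0,0,0]); p=s.x
print(p,s.fun.round(2)); np.save("p.npy",p)
print(P(p,[knob(p[3]),pawlk(0),[-.118,.022,.205],knob(p[3]+np.pi/2),knob(p[3]-np.pi/2)]))
# check: corners of base, on picture
for z in (0,.25):
  print(((pix(ci,P(p,[[-.1125,.0875,z],[-.1125,-.0875,z],[.1125,.0875,z],[.1125,-.0875,z]]))-[270,165]+.4)*5).round())
E
```

```text
[ 0.58604626 -0.03161754 -0.25389595 -0.25002281] [ 0.1   0.05  0.42 -0.09  0.17 -0.45 -0.65  0.46]
[[ 0.48356986  0.04326543  0.30189068]
 [ 0.55206259  0.03250384  0.28491001]
 [ 0.47735509  0.01931604  0.205     ]
 [ 0.45301839 -0.07446844  0.22974261]
 [ 0.50169179  0.11310052  0.18025739]]
[[380. 548.]
 [505. 317.]
 [ 60. 374.]
 [199. 164.]]
[[427. 383.]
 [577. 111.]
 [ 27. 176.]
 [200. -65.]]
```

```bash
cat >> h.py <<'E'
from scipy.spatial.transform import Rotation as R
def st(r,tgt=None,p=None):
    """tool state in press axes (mm, tips) and shift to a tip target (press frame, m) in tool axes"""
    p=np.load("p.npy") if p is None else p
    o=r.get_obs(); M=R.from_rotvec(o["orientation"]); Y=R.from_euler("z",p[2])
    tip=o["tcp_pos"]+M.apply([0,0,r.tcp_to_tips])
    q=Y.inv().apply(tip-[p[0],p[1],0])
    W=Y*R.from_matrix(np.diag([-1.,1,-1]))
    print("t",round(o["clock"],2),"tip press mm",(q*1e3).round(1),"F press",Y.inv().apply(o["contact_force"]).round(1),
      "turn tool deg",np.degrees((M.inv()*W).as_rotvec()).round(1),"w",round(o["grip_width"],4),"tips",r.tcp_to_tips)
    if tgt is not None:
        print("shift tool mm",(M.inv().apply(P(p,tgt)[0]-tip)*1e3).round(1))
E
python3 - <<'E'
from bench import r
from h import *
p=np.load("p.npy"); k=knob(p[3]); print("knob0",k)
st(r,k+[0,.045,.07])
# rack estimate at z=.276 and mould/platen location from picture
ci=r.camera_info("scene")
for c,z in (((325,120),.276),((320,232),.285),((385,245),.285),((210,265),.105),((388,265),.105)):
    uv=np.array(c)/5+[270,165]-.4
    s=least_squares(lambda w:(pix(ci,P(p,[w[0],w[1],z]))[0]-uv),[0,0]); print(c,s.x.round(4))
E
```

```text
knob0 [-0.118       0.04674261  0.30189068]
t 0.1 tip press mm [-528.8  556.3  230.4] F press [ 0.2 -0.5 -0.1] turn tool deg [-0.1  0.  -3.9] w 0.0854 tips 0.022
shift tool mm [-441.8 -435.4 -140.7]
(325, 120) [-0.0082 -0.0024]
(320, 232) [-0.0374  0.0588]
(385, 245) [-0.0673  0.0496]
(210, 265) [0.0433 0.0206]
(388, 265) [-0.0464 -0.0311]
```

Emit:
{"op": "step_arm", "data": {"moves": [{"rz":-3.9,"dz":-60,"gripper":-1},{"dz":-50,"gripper":-1},{"dz":-31,"dx":-20,"dy":-20,"gripper":-1},{"dx":-40,"dy":-45,"gripper":-1},{"dx":-40,"dy":-45,"gripper":-1},{"dx":-40,"dy":-45,"gripper":-1},{"dx":-40,"dy":-45,"gripper":-1},{"dx":-40,"dy":-45,"gripper":-1},{"dx":-40,"dy":-45,"gripper":-1},{"dx":-40,"dy":-45,"gripper":-1},{"dx":-40,"dy":-45,"gripper":-1},{"dx":-40,"dy":-45,"gripper":-1},{"dx":-31,"dy":-39,"gripper":-1},{"gripper":-1},{"gripper":-1}], "grip_force": 20}}

```text
invalid input at $.moves[0]: expected keys rx, ry, rz, dx, dy, dz, gripper
```

```bash
python3 - <<'E'
from bench import r
from h import *
p=np.load("p.npy"); k=knob(p[3])
st(r,k+[0,.045,-.008])
cv2.imwrite("pics/w1.png",r.grab_frame("wrist"))
ci=r.camera_info("wrist")
np.savez("w1.npz",**{k:ci[k] for k in("mtx","D","rvec","tvec")})
print(pix(ci,P(p,[knob(p[3]),knob(p[3]+np.pi/2),knob(p[3]-np.pi/2),pawlk(0)])).round())
E
```

```text
t 0.1 tip press mm [-528.8  556.3  230.4] F press [ 0.2 -0.5 -0.1] turn tool deg [-0.1  0.  -3.9] w 0.0854 tips 0.022
shift tool mm [-441.8 -435.3  -62.7]
[[-258.  772.]
 [-237.  629.]
 [ -19.  562.]
 [-171.  761.]]
```

View pics/w1.png

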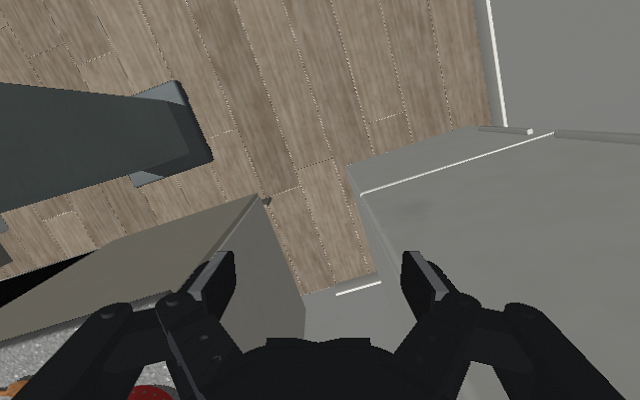

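The move was refused because every row needs all the keys. The picture shows only the floor at the start pose.

Emit:
{"op": "step_arm", "data": {"moves": [{"rx":0,"ry":0,"rz":-3.9,"dx":0,"dy":0,"dz":-60,"gripper":-1},{"rx":0,"ry":0,"rz":0,"dx":0,"dy":0,"dz":-50,"gripper":-1},{"rx":0,"ry":0,"rz":0,"dx":-20,"dy":-20,"dz":-31,"gripper":-1},{"rx":0,"ry":0,"rz":0,"dx":-40,"dy":-45,"dz":0,"gripper":-1},{"rx":0,"ry":0,"rz":0,"dx":-40,"dy":-45,"dz":0,"gripper":-1},{"rx":0,"ry":0,"rz":0,"dx":-40,"dy":-45,"dz":0,"gripper":-1},{"rx":0,"ry":0,"rz":0,"dx":-40,"dy":-45,"dz":0,"gripper":-1},{"rx":0,"ry":0,"rz":0,"dx":-40,"dy":-45,"dz":0,"gripper":-1},{"rx":0,"ry":0,"rz":0,"dx":-40,"dy":-45,"dz":0,"gripper":-1},{"rx":0,"ry":0,"rz":0,"dx":-40,"dy":-45,"dz":0,"gripper":-1},{"rx":0,"ry":0,"rz":0,"dx":-40,"dy":-45,"dz":0,"gripper":-1},{"rx":0,"ry":0,"rz":0,"dx":-40,"dy":-45,"dz":0,"gripper":-1},{"rx":0,"ry":0,"rz":0,"dx":-31,"dy":-39,"dz":0,"gripper":-1},{"rx":0,"ry":0,"rz":0,"dx":0,"dy":0,"dz":0,"gripper":-1},{"rx":0,"ry":0,"rz":0,"dx":0,"dy":0,"dz":0,"gripper":-1}], "grip_force": 20}}

```text
clock: 2.02
tcp_pos: [0.4946, 0.0882, 0.3941]
orientation: [-0.398, -3.116, -0.0]
contact_force: [0.4, 0.1, 0.1]
grip_width: -0.0004
gripper_force: 0.0
```

```bash
python3 - <<'E'
from bench import r
from h import *
p=np.load("p.npy"); k=knob(p[3])
st(r,k+[0,.045,-.008])
ci=r.camera_info("wrist")
cv2.imwrite("pics/w2.png",r.grab_frame("wrist"))
np.savez("w2.npz",**{k:ci[k] for k in("mtx","D","rvec","tvec")})
print(pix(ci,P(p,[knob(p[3]),knob(p[3]+np.pi/2),knob(p[3]-np.pi/2),pawlk(0)])).round())
E
```

```text
t 2.02 tip press mm [-118.6   93.   372.1] F press [0.3 0.2 0.1] turn tool deg [ 0. -0. -0.] w -0.0004 tips 0.022
shift tool mm [-0.7 -1.3 78.2]
[[260. 214.]
 [157. 191.]
 [340. 181.]
 [276. 278.]]
```

View pics/w2.png

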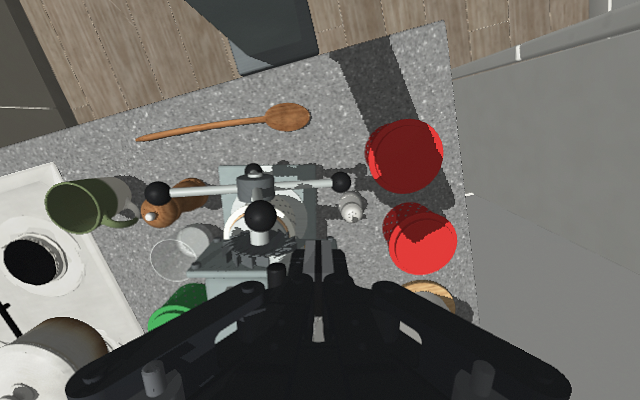

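The wrist picture shows the knob of arm 0 at (261,216), the right knob at (158,194), the left knob at (341,182) and the pawl knob at (276,275). All are within 3 px of the fitted model. The candidates for the ball to push are those three black balls and the pawl's thumb knob. I choose the ball at (261,216), which is nearest the camera and the top. I'll go down on its left.

Emit:
{"op": "step_arm", "data": {"moves": [{"rx":0,"ry":0,"rz":0,"dx":0,"dy":0,"dz":40,"gripper":-1},{"rx":0,"ry":0,"rz":0,"dx":0,"dy":0,"dz":38,"gripper":-1},{"rx":0,"ry":0,"rz":0,"dx":0,"dy":-8,"dz":0,"gripper":-1},{"rx":0,"ry":0,"rz":0,"dx":0,"dy":-5,"dz":0,"gripper":-1},{"rx":0,"ry":0,"rz":0,"dx":0,"dy":0,"dz":0,"gripper":-1}]}}

```text
clock: 2.7
tcp_pos: [0.4924, 0.0748, 0.3181]
orientation: [0.4, 3.113, 0.002]
contact_force: [-0.2, -0.6, 1.0]
grip_width: -0.0001
gripper_force: 0.0
```

```bash
cat > s.py <<'E'
from bench import r
from h import *
st(r)
E
python3 s.py
```

```text
t 2.7 tip press mm [-117.3   79.5  296.1] F press [-0.1 -0.6  1. ] turn tool deg [ 0.1  0.1 -0.1] w -0.0001 tips 0.022
```

Emit:
{"op": "step_arm", "data": {"moves": [{"rx":0,"ry":0,"rz":0,"dx":0,"dy":-3,"dz":1,"gripper":-1},{"rx":0,"ry":0,"rz":0,"dx":0,"dy":-2,"dz":1,"gripper":-1},{"rx":0,"ry":0,"rz":0,"dx":0,"dy":0,"dz":0,"gripper":-1}]}}

```text
clock: 3.08
tcp_pos: [0.4904, 0.07, 0.3144]
orientation: [0.4, 3.116, 0.0]
contact_force: [0.3, -0.5, 0.3]
grip_width: -0.0002
gripper_force: 0.0
```

```bash
python3 s.py
```

```text
t 3.08 tip press mm [-118.1   74.3  292.4] F press [ 0.4 -0.4  0.3] turn tool deg [ 0.   0.  -0.1] w -0.0002 tips 0.022
```

Emit:
{"op": "step_arm", "data": {"moves": [{"rx":0,"ry":0,"rz":0,"dx":0,"dy":-2,"dz":0,"gripper":-1},{"rx":0,"ry":0,"rz":0,"dx":0,"dy":0,"dz":0,"gripper":-1}]}}

```text
clock: 3.32
tcp_pos: [0.49, 0.0688, 0.3144]
orientation: [0.398, 3.116, 0.001]
contact_force: [1.0, 2.4, 0.2]
grip_width: 0.0
gripper_force: 1.2
```

```bash
python3 s.py
```

```text
t 3.33 tip press mm [-118.2   73.1  292.4] F press [0.4 2.6 0.2] turn tool deg [ 0.  0. -0.] w 0.0 tips 0.022
```

Emit:
{"op": "step_arm", "data": {"moves": [{"rx":0,"ry":0,"rz":0,"dx":0,"dy":-1,"dz":0,"gripper":-1},{"rx":0,"ry":0,"rz":0,"dx":0,"dy":-1,"dz":0,"gripper":-1},{"rx":0,"ry":0,"rz":0,"dx":0,"dy":0,"dz":0,"gripper":-1}]}}

```text
clock: 3.7
tcp_pos: [0.4897, 0.0674, 0.3147]
orientation: [0.397, 3.116, 0.003]
contact_force: [1.0, 4.8, 0.8]
grip_width: -0.0002
gripper_force: 2.6
```

Emit:
{"op": "step_arm", "data": {"moves": [{"rx":0,"ry":0,"rz":0,"dx":0,"dy":-1,"dz":0,"gripper":-1},{"rx":0,"ry":0,"rz":0,"dx":0,"dy":0,"dz":0,"gripper":-1}]}}

```text
clock: 3.95
tcp_pos: [0.4895, 0.0667, 0.3148]
orientation: [0.397, 3.115, 0.003]
contact_force: [0.3, 4.7, 1.7]
grip_width: -0.0001
gripper_force: 2.8
```

```bash
python3 s.py
```

```text
t 3.95 tip press mm [-118.1   70.9  292.8] F press [-0.9  4.7  1.7] turn tool deg [0.1 0.  0. ] w -0.0001 tips 0.022
```

Emit:
{"op": "step_arm", "data": {"moves": [{"rx":0,"ry":0,"rz":0,"dx":0,"dy":-1,"dz":0,"gripper":-1},{"rx":0,"ry":0,"rz":0,"dx":0,"dy":-1,"dz":-0.5,"gripper":-1},{"rx":0,"ry":0,"rz":0,"dx":0,"dy":0,"dz":0,"gripper":-1}]}}

```text
clock: 4.32
tcp_pos: [0.4891, 0.0648, 0.3155]
orientation: [0.397, 3.115, 0.003]
contact_force: [0.4, 5.7, 3.5]
grip_width: -0.0002
gripper_force: 2.9
```

Emit:
{"op": "step_arm", "data": {"moves": [{"rx":0,"ry":0,"rz":0,"dx":0,"dy":-1,"dz":0,"gripper":-1},{"rx":0,"ry":0,"rz":0,"dx":0,"dy":-1,"dz":-0.5,"gripper":-1},{"rx":0,"ry":0,"rz":0,"dx":0,"dy":0,"dz":0,"gripper":-1}]}}

```text
clock: 4.7
tcp_pos: [0.4886, 0.0629, 0.3161]
orientation: [0.397, 3.115, 0.004]
contact_force: [0.2, 6.5, 3.6]
grip_width: 0.0001
gripper_force: 3.0
```

```bash
python3 s.py
```

```text
t 4.7 tip press mm [-118.    67.1  294.1] F press [-1.5  6.3  3.6] turn tool deg [0.1 0.1 0. ] w 0.0001 tips 0.022
```

Emit:
{"op": "step_arm", "data": {"moves": [{"rx":0,"ry":0,"rz":0,"dx":0,"dy":-1,"dz":-0.5,"gripper":-1},{"rx":0,"ry":0,"rz":0,"dx":0,"dy":-1,"dz":-0.5,"gripper":-1},{"rx":0,"ry":0,"rz":0,"dx":0,"dy":0,"dz":0,"gripper":-1}]}}

```text
clock: 5.08
tcp_pos: [0.488, 0.0608, 0.3168]
orientation: [0.397, 3.115, 0.003]
contact_force: [0.1, 4.5, 2.4]
grip_width: -0.0001
gripper_force: 2.7
```

Emit:
{"op": "step_arm", "data": {"moves": [{"rx":0,"ry":0,"rz":0,"dx":0,"dy":-1,"dz":0,"gripper":-1},{"rx":0,"ry":0,"rz":0,"dx":0,"dy":-1,"dz":-0.5,"gripper":-1},{"rx":0,"ry":0,"rz":0,"dx":0,"dy":0,"dz":0,"gripper":-1}]}}

```text
clock: 5.45
tcp_pos: [0.4876, 0.0588, 0.3173]
orientation: [0.397, 3.115, 0.003]
contact_force: [1.1, 4.8, 1.4]
grip_width: -0.0002
gripper_force: 2.8
```

```bash
python3 s.py
```

```text
t 5.45 tip press mm [-118.    62.9  295.3] F press [-0.1  4.9  1.4] turn tool deg [0.1 0.1 0. ] w -0.0002 tips 0.022
```

Emit:
{"op": "step_arm", "data": {"moves": [{"rx":0,"ry":0,"rz":0,"dx":0,"dy":-1.5,"dz":-0.3,"gripper":-1},{"rx":0,"ry":0,"rz":0,"dx":0,"dy":-1,"dz":0,"gripper":-1},{"rx":0,"ry":0,"rz":0,"dx":0,"dy":0,"dz":0,"gripper":-1}]}}

```text
clock: 5.82
tcp_pos: [0.487, 0.0566, 0.3178]
orientation: [0.397, 3.115, 0.004]
contact_force: [0.7, 6.6, 3.2]
grip_width: -0.0006
gripper_force: 3.1
```

Emit:
{"op": "step_arm", "data": {"moves": [{"rx":0,"ry":0,"rz":0,"dx":0,"dy":-1,"dz":-0.3,"gripper":-1},{"rx":0,"ry":0,"rz":0,"dx":0,"dy":-1,"dz":0,"gripper":-1},{"rx":0,"ry":0,"rz":0,"dx":0,"dy":0,"dz":0,"gripper":-1}]}}

```text
clock: 6.2
tcp_pos: [0.4866, 0.0547, 0.3183]
orientation: [0.397, 3.115, 0.004]
contact_force: [-0.5, 4.9, 3.5]
grip_width: 0.0
gripper_force: 3.2
```

```bash
python3 s.py
```

```text
t 6.2 tip press mm [-118.    58.6  296.3] F press [-1.7  4.6  3.5] turn tool deg [0.1 0.1 0. ] w 0.0 tips 0.022
```

Emit:
{"op": "step_arm", "data": {"moves": [{"rx":0,"ry":0,"rz":0,"dx":0,"dy":-1.5,"dz":-0.3,"gripper":-1},{"rx":0,"ry":0,"rz":0,"dx":0,"dy":-1,"dz":-0.3,"gripper":-1},{"rx":0,"ry":0,"rz":0,"dx":0,"dy":0,"dz":0,"gripper":-1}]}}

```text
clock: 6.58
tcp_pos: [0.4859, 0.0522, 0.3188]
orientation: [0.397, 3.115, 0.004]
contact_force: [0.4, 5.4, 2.9]
grip_width: -0.0
gripper_force: 3.1
```

Emit:
{"op": "step_arm", "data": {"moves": [{"rx":0,"ry":0,"rz":0,"dx":0,"dy":-1,"dz":-0.3,"gripper":-1},{"rx":0,"ry":0,"rz":0,"dx":0,"dy":-1,"dz":0,"gripper":-1},{"rx":0,"ry":0,"rz":0,"dx":0,"dy":0,"dz":0,"gripper":-1}]}}

```text
clock: 6.95
tcp_pos: [0.4855, 0.0503, 0.3192]
orientation: [0.397, 3.115, 0.004]
contact_force: [-0.4, 5.8, 4.0]
grip_width: 0.0001
gripper_force: 3.2
```

```bash
python3 s.py
```

```text
t 6.95 tip press mm [-117.9   54.1  297.2] F press [-1.8  5.5  4. ] turn tool deg [0.1 0.1 0. ] w 0.0001 tips 0.022
```

Emit:
{"op": "step_arm", "data": {"moves": [{"rx":0,"ry":0,"rz":0,"dx":0,"dy":-1.5,"dz":-0.5,"gripper":-1},{"rx":0,"ry":0,"rz":0,"dx":0,"dy":-1,"dz":-0.3,"gripper":-1},{"rx":0,"ry":0,"rz":0,"dx":0,"dy":0,"dz":0,"gripper":-1}]}}

```text
clock: 7.32
tcp_pos: [0.4847, 0.0477, 0.3197]
orientation: [0.397, 3.115, 0.003]
contact_force: [0.9, 4.9, 2.4]
grip_width: -0.0003
gripper_force: 2.8
```

Emit:
{"op": "step_arm", "data": {"moves": [{"rx":0,"ry":0,"rz":0,"dx":0,"dy":-1,"dz":-0.3,"gripper":-1},{"rx":0,"ry":0,"rz":0,"dx":0,"dy":-1,"dz":0,"gripper":-1},{"rx":0,"ry":0,"rz":0,"dx":0,"dy":0,"dz":0,"gripper":-1}]}}

```text
clock: 7.7
tcp_pos: [0.4842, 0.0457, 0.32]
orientation: [0.397, 3.115, 0.003]
contact_force: [0.8, 5.5, 2.2]
grip_width: -0.0002
gripper_force: 2.8
```

```bash
python3 s.py
```

```text
t 7.7 tip press mm [-117.9   49.3  298. ] F press [-0.6  5.5  2.2] turn tool deg [0.1 0.1 0. ] w -0.0002 tips 0.022
```

Emit:
{"op": "step_arm", "data": {"moves": [{"rx":0,"ry":0,"rz":0,"dx":0,"dy":-1.5,"dz":-0.3,"gripper":-1},{"rx":0,"ry":0,"rz":0,"dx":0,"dy":-1,"dz":0,"gripper":-1},{"rx":0,"ry":0,"rz":0,"dx":0,"dy":0,"dz":0,"gripper":-1}]}}

```text
clock: 8.07
tcp_pos: [0.4836, 0.0433, 0.3203]
orientation: [0.397, 3.115, 0.003]
contact_force: [0.3, 5.7, 2.4]
grip_width: 0.0001
gripper_force: 2.8
```

Emit:
{"op": "step_arm", "data": {"moves": [{"rx":0,"ry":0,"rz":0,"dx":0,"dy":-1,"dz":-0.2,"gripper":-1},{"rx":0,"ry":0,"rz":0,"dx":0,"dy":-1,"dz":0,"gripper":-1},{"rx":0,"ry":0,"rz":0,"dx":0,"dy":0,"dz":0,"gripper":-1}]}}

```text
clock: 8.45
tcp_pos: [0.4831, 0.0413, 0.3205]
orientation: [0.397, 3.115, 0.003]
contact_force: [0.2, 4.6, 3.3]
grip_width: 0.0003
gripper_force: 2.8
```

```bash
python3 s.py
```

```text
t 8.45 tip press mm [-117.9   44.8  298.5] F press [-1.   4.5  3.3] turn tool deg [0.1 0.1 0. ] w 0.0003 tips 0.022
```

Emit:
{"op": "step_arm", "data": {"moves": [{"rx":0,"ry":0,"rz":0,"dx":0,"dy":-1,"dz":0,"gripper":-1},{"rx":0,"ry":0,"rz":0,"dx":0,"dy":-1,"dz":0,"gripper":-1},{"rx":0,"ry":0,"rz":0,"dx":0,"dy":0,"dz":0,"gripper":-1}]}}

```text
clock: 8.82
tcp_pos: [0.483, 0.0408, 0.3206]
orientation: [0.395, 3.115, 0.006]
contact_force: [2.0, 8.8, 1.2]
grip_width: 0.0003
gripper_force: 4.4
```

Emit:
{"op": "step_arm", "data": {"moves": [{"rx":0,"ry":0,"rz":0,"dx":0,"dy":-1,"dz":0,"gripper":-1},{"rx":0,"ry":0,"rz":0,"dx":0,"dy":-0.5,"dz":0,"gripper":-1},{"rx":0,"ry":0,"rz":0,"dx":0,"dy":0,"dz":0,"gripper":-1}]}}

```text
clock: 9.2
tcp_pos: [0.4828, 0.0405, 0.3207]
orientation: [0.394, 3.114, 0.008]
contact_force: [2.3, 10.8, 0.2]
grip_width: -0.0003
gripper_force: 5.7
```

```bash
python3 s.py
```

```text
t 9.2 tip press mm [-118.    44.   298.7] F press [-0.5 11.1  0.2] turn tool deg [0.3 0.1 0.1] w -0.0003 tips 0.022
```

Firm at 11 N. I'll back off and go over to the right side of the pawl knob.

Emit:
{"op": "step_arm", "data": {"moves": [{"rx":0,"ry":0,"rz":0,"dx":0,"dy":0,"dz":0,"gripper":-1},{"rx":0,"ry":0,"rz":0,"dx":0,"dy":10,"dz":0,"gripper":-1},{"rx":0,"ry":0,"rz":0,"dx":0,"dy":6,"dz":-10,"gripper":-1},{"rx":0,"ry":0,"rz":0,"dx":0,"dy":0,"dz":-50,"gripper":-1},{"rx":0,"ry":0,"rz":0,"dx":-34,"dy":-22,"dz":0,"gripper":-1},{"rx":0,"ry":0,"rz":0,"dx":-35,"dy":-24,"dz":0,"gripper":-1},{"rx":0,"ry":0,"rz":0,"dx":0,"dy":0,"dz":0,"gripper":-1},{"rx":0,"ry":0,"rz":0,"dx":0,"dy":0,"dz":0,"gripper":-1}]}}

```text
clock: 10.2
tcp_pos: [0.5406, -0.0096, 0.3799]
orientation: [-0.4, -3.115, 0.0]
contact_force: [-0.5, -0.0, 0.5]
grip_width: -0.0003
gripper_force: 0.0
```

```bash
python3 - <<'E'
from bench import r
from h import *
p=np.load("p.npy")
st(r,[-.049,.015,.276])
ci=r.camera_info("wrist"); a=r.grab_frame("wrist")
cv2.imwrite("pics/w3.png",a[150:350,180:440].repeat(2,0).repeat(2,1))
print(pix(ci,P(p,[knob(0.05),pawlk(0,-.034),pawlk(0,-.064),pawlk(.13)])).round())
E
```

```text
t 10.2 tip press mm [-49.5   9.9 357.9] F press [-0.5 -0.2  0.5] turn tool deg [-0.  -0.  -0.1] w -0.0003 tips 0.022
shift tool mm [-0.6  5.1 81.9]
[[329. 125.]
 [371. 230.]
 [373. 195.]
 [383. 214.]]
```

View pics/w3.png

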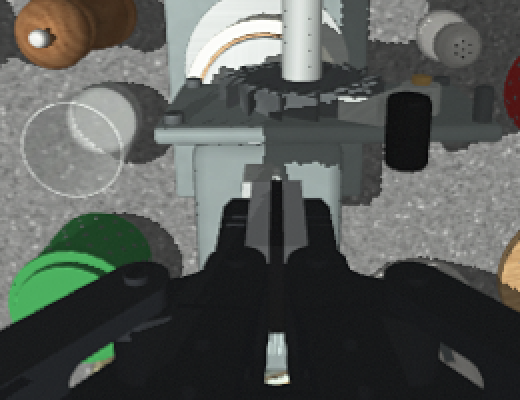

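The crop shows the black pawl knob at full-picture pixel (384,215). That matches a pawl angle of about 0.13 rad, so it is riding on a tooth and free. The space to the right of the knob is clear, so I'll go down there and then push left gently.

Emit:
{"op": "step_arm", "data": {"moves": [{"rx":0,"ry":0,"rz":0,"dx":0,"dy":4,"dz":40,"gripper":-1},{"rx":0,"ry":0,"rz":0,"dx":0,"dy":4,"dz":38,"gripper":-1},{"rx":0,"ry":0,"rz":0,"dx":0,"dy":6,"dz":0,"gripper":-1},{"rx":0,"ry":0,"rz":0,"dx":0,"dy":6,"dz":0,"gripper":-1},{"rx":0,"ry":0,"rz":0,"dx":0,"dy":0,"dz":0,"gripper":-1}]}}

```text
clock: 10.88
tcp_pos: [0.547, 0.0106, 0.3037]
orientation: [0.396, 3.114, 0.002]
contact_force: [0.5, 0.3, 0.4]
grip_width: 0.0
gripper_force: 0.0
```

```bash
python3 s.py
```

```text
t 10.88 tip press mm [-48.4  31.1 281.7] F press [0.4 0.4 0.4] turn tool deg [0.1 0.1 0. ] w 0.0 tips 0.022
```

Emit:
{"op": "step_arm", "data": {"moves": [{"rx":0,"ry":0,"rz":0,"dx":0,"dy":4,"dz":0,"gripper":-1},{"rx":0,"ry":0,"rz":0,"dx":0,"dy":3,"dz":0,"gripper":-1},{"rx":0,"ry":0,"rz":0,"dx":0,"dy":2,"dz":0,"gripper":-1},{"rx":0,"ry":0,"rz":0,"dx":0,"dy":0,"dz":0,"gripper":-1}]}}

```text
clock: 11.38
tcp_pos: [0.5482, 0.0185, 0.3019]
orientation: [-0.399, -3.116, -0.0]
contact_force: [0.3, -0.2, -0.6]
grip_width: 0.0003
gripper_force: 0.0
```

```bash
python3 s.py
```

```text
t 11.38 tip press mm [-49.2  39.  279.9] F press [ 0.3 -0.2 -0.6] turn tool deg [-0. -0. -0.] w 0.0003 tips 0.022
```

Emit:
{"op": "step_arm", "data": {"moves": [{"rx":0,"ry":0,"rz":0,"dx":0,"dy":2,"dz":0,"gripper":-1},{"rx":0,"ry":0,"rz":0,"dx":0,"dy":1,"dz":0,"gripper":-1},{"rx":0,"ry":0,"rz":0,"dx":0,"dy":0,"dz":0,"gripper":-1}]}}

```text
clock: 11.75
tcp_pos: [0.5491, 0.0213, 0.3019]
orientation: [0.399, 3.116, -0.0]
contact_force: [0.1, 0.6, 0.7]
grip_width: -0.0
gripper_force: 0.2
```

Emit:
{"op": "step_arm", "data": {"moves": [{"rx":0,"ry":0,"rz":0,"dx":0,"dy":1,"dz":0,"gripper":-1},{"rx":0,"ry":0,"rz":0,"dx":0,"dy":1,"dz":0,"gripper":-1},{"rx":0,"ry":0,"rz":0,"dx":0,"dy":0,"dz":0,"gripper":-1}]}}

```text
clock: 12.12
tcp_pos: [0.5495, 0.0234, 0.3018]
orientation: [-0.399, -3.116, -0.0]
contact_force: [0.0, 0.2, 0.1]
grip_width: 0.0002
gripper_force: 0.1
```

```bash
python3 s.py
```

```text
t 12.12 tip press mm [-49.2  44.1 279.8] F press [0.  0.2 0.1] turn tool deg [ 0. -0. -0.] w 0.0002 tips 0.022
```

Emit:
{"op": "step_arm", "data": {"moves": [{"rx":0,"ry":0,"rz":0,"dx":0,"dy":4,"dz":0,"gripper":-1},{"rx":0,"ry":0,"rz":0,"dx":0,"dy":5,"dz":0,"gripper":-1},{"rx":0,"ry":0,"rz":0,"dx":0,"dy":5,"dz":0,"gripper":-1},{"rx":0,"ry":0,"rz":0,"dx":0,"dy":5,"dz":0,"gripper":-1},{"rx":0,"ry":0,"rz":0,"dx":0,"dy":5,"dz":0,"gripper":-1},{"rx":0,"ry":0,"rz":0,"dx":0,"dy":5,"dz":0,"gripper":-1},{"rx":0,"ry":0,"rz":0,"dx":0,"dy":5,"dz":0,"gripper":-1},{"rx":0,"ry":0,"rz":0,"dx":0,"dy":5,"dz":0,"gripper":-1},{"rx":0,"ry":0,"rz":0,"dx":0,"dy":5,"dz":0,"gripper":-1},{"rx":0,"ry":0,"rz":0,"dx":0,"dy":0,"dz":0,"gripper":-1},{"rx":0,"ry":0,"rz":0,"dx":0,"dy":-10,"dz":0,"gripper":-1},{"rx":0,"ry":0,"rz":0,"dx":0,"dy":-20,"dz":-30,"gripper":-1},{"rx":0,"ry":0,"rz":0,"dx":0,"dy":-20,"dz":-50,"gripper":-1},{"rx":0,"ry":0,"rz":0,"dx":0,"dy":0,"dz":0,"gripper":-1},{"rx":0,"ry":0,"rz":0,"dx":0,"dy":0,"dz":0,"gripper":-1}]}}

```text
clock: 14.0
tcp_pos: [0.5476, 0.017, 0.3815]
orientation: [-0.4, -3.116, -0.001]
contact_force: [0.2, -0.0, -0.0]
grip_width: 0.0004
gripper_force: 0.0
```

```bash
python3 - <<'E'
from bench import r
from h import *
p=np.load("p.npy")
st(r,[-.118,-.03,.36])
ci=r.camera_info("wrist"); a=r.grab_frame("wrist")
cv2.imwrite("pics/w4.png",a[100:350,180:500].repeat(2,0).repeat(2,1))
o=np.array([180,100])
print(((pix(ci,P(p,[knob(0.05),knob(0.0),pawlk(0),pawlk(.13),pawlk(1.31)]))-o)*2).round())
E
```

```text
t 14.0 tip press mm [-49.5  37.4 359.5] F press [ 0.2  0.  -0. ] turn tool deg [ 0.  -0.  -0.1] w 0.0004 tips 0.022
shift tool mm [ 68.4 -67.5  -0.5]
[[216.  49.]
 [231.  49.]
 [316. 224.]
 [336. 226.]
 [491. 211.]]
```

View pics/w4.png

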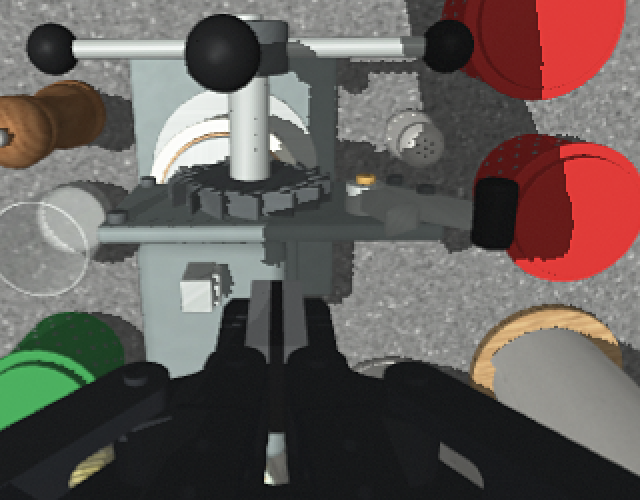

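The pawl knob now sits at crop (494,213), against a predicted rest position of (491,211), so the pawl is on its rest. Knob 0 is at crop (223,52), about 0.03 rad. I'll go to its right side and wind back.

Emit:
{"op": "step_arm", "data": {"moves": [{"rx":0,"ry":0,"rz":0,"dx":34,"dy":-30,"dz":0,"gripper":-1},{"rx":0,"ry":0,"rz":0,"dx":34,"dy":-32,"dz":0,"gripper":-1},{"rx":0,"ry":0,"rz":0,"dx":0,"dy":0,"dz":30,"gripper":-1},{"rx":0,"ry":0,"rz":0,"dx":0,"dy":0,"dz":33,"gripper":-1},{"rx":0,"ry":0,"rz":0,"dx":0,"dy":8,"dz":0,"gripper":-1},{"rx":0,"ry":0,"rz":0,"dx":0,"dy":5,"dz":0,"gripper":-1},{"rx":0,"ry":0,"rz":0,"dx":0,"dy":5,"dz":0,"gripper":-1},{"rx":0,"ry":0,"rz":0,"dx":0,"dy":0,"dz":0,"gripper":-1}]}}

```text
clock: 15.05
tcp_pos: [0.4717, -0.0078, 0.3197]
orientation: [0.398, 3.115, 0.0]
contact_force: [-0.0, 0.3, 0.4]
grip_width: 0.0
gripper_force: 0.2
```

```bash
python3 s.py
```

```text
t 15.05 tip press mm [-116.6   -5.6  297.7] F press [-0.1  0.3  0.4] turn tool deg [ 0.   0.1 -0. ] w 0.0 tips 0.022
```

Emit:
{"op": "step_arm", "data": {"moves": [{"rx":0,"ry":0,"rz":0,"dx":0,"dy":3,"dz":0,"gripper":-1},{"rx":0,"ry":0,"rz":0,"dx":0,"dy":4,"dz":0,"gripper":-1},{"rx":0,"ry":0,"rz":0,"dx":0,"dy":4,"dz":0,"gripper":-1},{"rx":0,"ry":0,"rz":0,"dx":0,"dy":0,"dz":0,"gripper":-1}]}}

```text
clock: 15.55
tcp_pos: [0.4743, 0.0018, 0.3201]
orientation: [0.4, 3.115, -0.0]
contact_force: [-2.8, -3.9, 6.8]
grip_width: 0.0002
gripper_force: 3.3
```

```bash
python3 s.py
```

```text
t 15.55 tip press mm [-116.5    4.3  298.1] F press [-1.7 -4.5  6.8] turn tool deg [-0.   0.1 -0.1] w 0.0002 tips 0.022
```

Emit:
{"op": "step_arm", "data": {"moves": [{"rx":0,"ry":0,"rz":0,"dx":0,"dy":5,"dz":0,"gripper":-1},{"rx":0,"ry":0,"rz":0,"dx":0,"dy":5,"dz":0,"gripper":-1},{"rx":0,"ry":0,"rz":0,"dx":0,"dy":5,"dz":1,"gripper":-1},{"rx":0,"ry":0,"rz":0,"dx":0,"dy":0,"dz":0,"gripper":-1}]}}

```text
clock: 16.05
tcp_pos: [0.4785, 0.0167, 0.3191]
orientation: [0.4, 3.114, 0.001]
contact_force: [-0.1, -3.2, 5.4]
grip_width: 0.0001
gripper_force: 2.2
```

```bash
python3 s.py
```

```text
t 16.05 tip press mm [-116.2   19.7  297.1] F press [ 0.7 -3.2  5.4] turn tool deg [ 0.   0.1 -0.1] w 0.0001 tips 0.022
```

Emit:
{"op": "step_arm", "data": {"moves": [{"rx":0,"ry":0,"rz":0,"dx":0,"dy":5,"dz":2,"gripper":-1},{"rx":0,"ry":0,"rz":0,"dx":0,"dy":5,"dz":2,"gripper":-1},{"rx":0,"ry":0,"rz":0,"dx":0,"dy":5,"dz":2,"gripper":-1},{"rx":0,"ry":0,"rz":0,"dx":0,"dy":6,"dz":3,"gripper":-1},{"rx":0,"ry":0,"rz":0,"dx":0,"dy":6,"dz":3,"gripper":-1},{"rx":0,"ry":0,"rz":0,"dx":0,"dy":6,"dz":3,"gripper":-1},{"rx":0,"ry":0,"rz":0,"dx":0,"dy":0,"dz":0,"gripper":-1}]}}

```text
clock: 16.92
tcp_pos: [0.4867, 0.049, 0.3036]
orientation: [0.399, 3.114, 0.001]
contact_force: [-0.2, -1.2, 1.1]
grip_width: -0.0001
gripper_force: 0.9
```

```bash
python3 s.py
```

```text
t 16.93 tip press mm [-116.4   53.1  281.6] F press [ 0.1 -1.2  1.1] turn tool deg [ 0.   0.1 -0.1] w -0.0001 tips 0.022
```

Emit:
{"op": "step_arm", "data": {"moves": [{"rx":0,"ry":0,"rz":0,"dx":0,"dy":5,"dz":3,"gripper":-1},{"rx":0,"ry":0,"rz":0,"dx":0,"dy":6,"dz":3,"gripper":-1},{"rx":0,"ry":0,"rz":0,"dx":0,"dy":6,"dz":3,"gripper":-1},{"rx":0,"ry":0,"rz":0,"dx":0,"dy":0,"dz":0,"gripper":-1},{"rx":0,"ry":0,"rz":0,"dx":0,"dy":-8,"dz":-5,"gripper":-1},{"rx":0,"ry":0,"rz":0,"dx":0,"dy":0,"dz":-40,"gripper":-1},{"rx":0,"ry":0,"rz":0,"dx":0,"dy":-30,"dz":-40,"gripper":-1},{"rx":0,"ry":0,"rz":0,"dx":0,"dy":-60,"dz":0,"gripper":-1},{"rx":0,"ry":0,"rz":0,"dx":0,"dy":-55,"dz":0,"gripper":-1},{"rx":0,"ry":0,"rz":0,"dx":0,"dy":0,"dz":0,"gripper":-1},{"rx":0,"ry":0,"rz":0,"dx":0,"dy":0,"dz":0,"gripper":-1}]}}

```text
clock: 18.3
tcp_pos: [0.4516, -0.0819, 0.3791]
orientation: [0.399, 3.116, 0.002]
contact_force: [0.1, -0.6, -0.5]
grip_width: -0.0
gripper_force: 0.0
```

```bash
python3 - <<'E'
from bench import r
from h import *
p=np.load("p.npy")
st(r)
ci=r.camera_info("wrist"); a=r.grab_frame("wrist")
cv2.imwrite("pics/w5.png",a[80:330,300:600].repeat(2,0).repeat(2,1))
o=np.array([300,80])
for t in (.85,.75,.65): print(t,((pix(ci,P(p,[knob(t),knob(t-np.pi/2),pawlk(1.31)]))-o)*2).round())
E
```

```text
t 18.3 tip press mm [-117.5  -82.4  357.1] F press [ 0.2 -0.6 -0.5] turn tool deg [ 0.1  0.  -0. ] w -0.0 tips 0.022
0.85 [[105. 253.]
 [451. 259.]
 [491. 391.]]
0.75 [[124. 258.]
 [456. 254.]
 [491. 391.]]
0.65 [[145. 263.]
 [458. 249.]
 [491. 391.]]
```

View pics/w5.png

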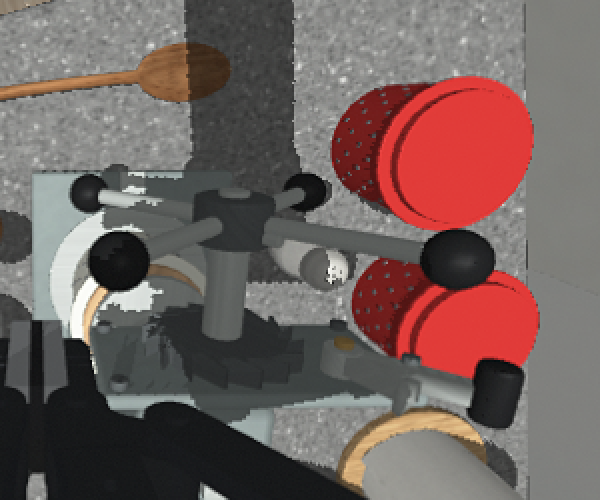

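Knob 1 is at crop (119,260), about 0.77 rad, and the pawl is still on its rest at (495,393). I'll go down to the right of knob 1 and push it up and left.

Emit:
{"op": "step_arm", "data": {"moves": [{"rx":0,"ry":0,"rz":0,"dx":0,"dy":-8,"dz":0,"gripper":-1},{"rx":0,"ry":0,"rz":0,"dx":0,"dy":0,"dz":45,"gripper":-1},{"rx":0,"ry":0,"rz":0,"dx":0,"dy":0,"dz":41,"gripper":-1},{"rx":0,"ry":0,"rz":0,"dx":0,"dy":7,"dz":0,"gripper":-1},{"rx":0,"ry":0,"rz":0,"dx":0,"dy":6,"dz":0,"gripper":-1},{"rx":0,"ry":0,"rz":0,"dx":0,"dy":5,"dz":-2,"gripper":-1},{"rx":0,"ry":0,"rz":0,"dx":0,"dy":5,"dz":-4,"gripper":-1},{"rx":0,"ry":0,"rz":0,"dx":0,"dy":0,"dz":0,"gripper":-1}]}}

```text
clock: 19.35
tcp_pos: [0.4561, -0.0679, 0.3001]
orientation: [0.398, 3.114, 0.001]
contact_force: [-0.3, -0.6, 5.3]
grip_width: 0.0002
gripper_force: 2.2
```

```bash
python3 s.py
```

```text
t 19.35 tip press mm [-116.6  -67.8  278.1] F press [-0.1 -0.7  5.3] turn tool deg [ 0.   0.1 -0. ] w 0.0002 tips 0.022
```

Emit:
{"op": "step_arm", "data": {"moves": [{"rx":0,"ry":0,"rz":0,"dx":0,"dy":6,"dz":-4,"gripper":-1},{"rx":0,"ry":0,"rz":0,"dx":0,"dy":6,"dz":-4,"gripper":-1},{"rx":0,"ry":0,"rz":0,"dx":0,"dy":6,"dz":-3,"gripper":-1},{"rx":0,"ry":0,"rz":0,"dx":0,"dy":6,"dz":-3,"gripper":-1},{"rx":0,"ry":0,"rz":0,"dx":0,"dy":6,"dz":-2,"gripper":-1},{"rx":0,"ry":0,"rz":0,"dx":0,"dy":6,"dz":-2,"gripper":-1},{"rx":0,"ry":0,"rz":0,"dx":0,"dy":6,"dz":-2,"gripper":-1},{"rx":0,"ry":0,"rz":0,"dx":0,"dy":0,"dz":0,"gripper":-1}]}}

```text
clock: 20.35
tcp_pos: [0.4646, -0.0354, 0.3231]
orientation: [-0.41, -3.113, 0.011]
contact_force: [-22.6, -22.4, 43.3]
grip_width: -0.0001
gripper_force: 23.7
```

```bash
python3 s.py
```

```text
t 20.35 tip press mm [-116.7  -34.3  301.1] F press [-16.2 -27.3  43.3] turn tool deg [-0.4 -0.1 -0.5] w -0.0001 tips 0.022
```

The fingertips rode up onto the ball and wedged there. I'll back off to the right and look.

Emit:
{"op": "step_arm", "data": {"moves": [{"rx":0,"ry":0,"rz":0,"dx":0,"dy":-6,"dz":-6,"gripper":-1},{"rx":0,"ry":0,"rz":0,"dx":0,"dy":-10,"dz":-20,"gripper":-1},{"rx":0,"ry":0,"rz":0,"dx":0,"dy":-30,"dz":-30,"gripper":-1},{"rx":0,"ry":0,"rz":0,"dx":0,"dy":-11,"dz":-4,"gripper":-1},{"rx":0,"ry":0,"rz":0,"dx":0,"dy":0,"dz":0,"gripper":-1},{"rx":0,"ry":0,"rz":0,"dx":0,"dy":0,"dz":0,"gripper":-1}]}}

```text
clock: 21.1
tcp_pos: [0.4514, -0.0814, 0.3779]
orientation: [-0.397, -3.115, 0.0]
contact_force: [-0.1, 0.2, -0.4]
grip_width: -0.0002
gripper_force: 0.0
```

```bash
python3 - <<'E'
from bench import r
from h import *
p=np.load("p.npy")
st(r)
ci=r.camera_info("wrist"); a=r.grab_frame("wrist")
cv2.imwrite("pics/w6.png",a[80:330,300:600].repeat(2,0).repeat(2,1))
o=np.array([300,80])
for t in (.75,.65,.55,.45,.3): print(t,((pix(ci,P(p,[knob(t),knob(t-np.pi/2),pawlk(1.31)]))-o)*2).round())
E
```

```text
t 21.1 tip press mm [-117.9  -82.   355.9] F press [-0.2  0.1 -0.4] turn tool deg [-0.  -0.1  0. ] w -0.0002 tips 0.022
0.75 [[124. 260.]
 [457. 257.]
 [493. 394.]]
0.65 [[145. 265.]
 [459. 251.]
 [493. 394.]]
0.55 [[169. 270.]
 [459. 246.]
 [493. 394.]]
0.45 [[195. 274.]
 [455. 240.]
 [493. 394.]]
0.3 [[236. 279.]
 [446. 232.]
 [493. 394.]]
```

View pics/w6.png

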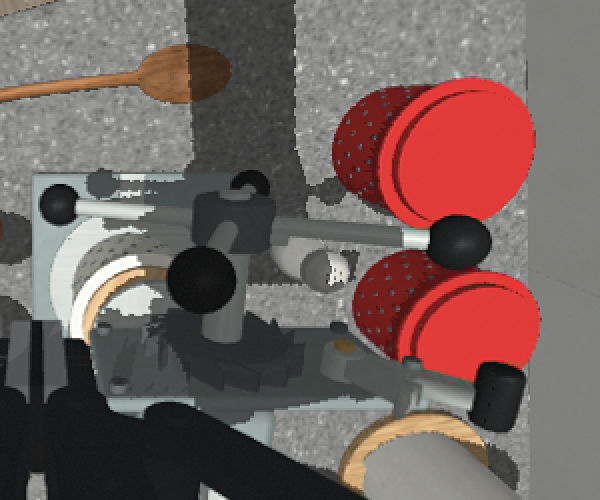

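Knob 1 is now at crop (202,279), about 0.43 rad, and the pawl is still on its rest at (497,396). I'll go back in with the tips about 14 mm below the ball's centre.

Emit:
{"op": "step_arm", "data": {"moves": [{"rx":0,"ry":0,"rz":0,"dx":0,"dy":0,"dz":40,"gripper":-1},{"rx":0,"ry":0,"rz":0,"dx":0,"dy":10,"dz":34,"gripper":-1},{"rx":0,"ry":0,"rz":0,"dx":0,"dy":15,"dz":0,"gripper":-1},{"rx":0,"ry":0,"rz":0,"dx":0,"dy":7,"dz":0,"gripper":-1},{"rx":0,"ry":0,"rz":0,"dx":0,"dy":5,"dz":-1,"gripper":-1},{"rx":0,"ry":0,"rz":0,"dx":0,"dy":5,"dz":-2,"gripper":-1},{"rx":0,"ry":0,"rz":0,"dx":0,"dy":0,"dz":0,"gripper":-1}]}}

```text
clock: 22.02
tcp_pos: [0.4627, -0.0428, 0.3088]
orientation: [0.4, 3.114, -0.001]
contact_force: [-0.2, -4.0, 1.4]
grip_width: 0.0002
gripper_force: 2.1
```

```bash
python3 s.py
```

```text
t 22.02 tip press mm [-116.6  -41.8  286.8] F press [ 0.8 -3.9  1.4] turn tool deg [-0.   0.1 -0.1] w 0.0002 tips 0.022
```

Emit:
{"op": "step_arm", "data": {"moves": [{"rx":0,"ry":0,"rz":0,"dx":0,"dy":5,"dz":-1,"gripper":-1},{"rx":0,"ry":0,"rz":0,"dx":0,"dy":5,"dz":-1,"gripper":-1},{"rx":0,"ry":0,"rz":0,"dx":0,"dy":5,"dz":-1,"gripper":-1},{"rx":0,"ry":0,"rz":0,"dx":0,"dy":5,"dz":0,"gripper":-1},{"rx":0,"ry":0,"rz":0,"dx":0,"dy":0,"dz":0,"gripper":-1}]}}

```text
clock: 22.65
tcp_pos: [0.4684, -0.0243, 0.3125]
orientation: [0.402, 3.112, -0.001]
contact_force: [-0.6, -7.1, 5.7]
grip_width: -0.0001
gripper_force: 3.4
```

Emit:
{"op": "step_arm", "data": {"moves": [{"rx":0,"ry":0,"rz":0,"dx":0,"dy":4,"dz":0,"gripper":-1},{"rx":0,"ry":0,"rz":0,"dx":0,"dy":4,"dz":0,"gripper":-1},{"rx":0,"ry":0,"rz":0,"dx":0,"dy":4,"dz":0,"gripper":-1},{"rx":0,"ry":0,"rz":0,"dx":0,"dy":0,"dz":0,"gripper":-1}]}}

```text
clock: 23.15
tcp_pos: [0.4711, -0.0122, 0.3121]
orientation: [0.401, 3.113, -0.0]
contact_force: [-0.2, -4.1, 4.1]
grip_width: 0.0002
gripper_force: 2.5
```

```bash
python3 s.py
```

```text
t 23.15 tip press mm [-116.1  -10.   290.1] F press [ 0.9 -4.   4.1] turn tool deg [ 0.   0.1 -0.1] w 0.0002 tips 0.022
```

Emit:
{"op": "step_arm", "data": {"moves": [{"rx":0,"ry":0,"rz":0,"dx":0,"dy":4,"dz":0,"gripper":-1},{"rx":0,"ry":0,"rz":0,"dx":0,"dy":4,"dz":0.5,"gripper":-1},{"rx":0,"ry":0,"rz":0,"dx":0,"dy":3,"dz":0.5,"gripper":-1},{"rx":0,"ry":0,"rz":0,"dx":0,"dy":0,"dz":0,"gripper":-1}]}}

```text
clock: 23.65
tcp_pos: [0.4738, -0.0013, 0.311]
orientation: [0.401, 3.114, 0.0]
contact_force: [-0.6, -5.3, 4.1]
grip_width: -0.0
gripper_force: 2.3
```

Emit:
{"op": "step_arm", "data": {"moves": [{"rx":0,"ry":0,"rz":0,"dx":0,"dy":2,"dz":0,"gripper":-1},{"rx":0,"ry":0,"rz":0,"dx":0,"dy":3,"dz":0.5,"gripper":-1},{"rx":0,"ry":0,"rz":0,"dx":0,"dy":0,"dz":0,"gripper":-1}]}}

```text
clock: 24.02
tcp_pos: [0.4749, 0.0038, 0.3102]
orientation: [0.4, 3.114, 0.0]
contact_force: [-0.3, -4.5, 4.4]
grip_width: 0.0
gripper_force: 2.5
```

```bash
python3 s.py
```

```text
t 24.02 tip press mm [-116.5    6.4  288.2] F press [ 0.9 -4.5  4.4] turn tool deg [ 0.   0.1 -0.1] w 0.0 tips 0.022
```

Emit:
{"op": "step_arm", "data": {"moves": [{"rx":0,"ry":0,"rz":0,"dx":0,"dy":3,"dz":0.5,"gripper":-1},{"rx":0,"ry":0,"rz":0,"dx":0,"dy":3,"dz":0.5,"gripper":-1},{"rx":0,"ry":0,"rz":0,"dx":0,"dy":0,"dz":0,"gripper":-1}]}}

```text
clock: 24.4
tcp_pos: [0.4762, 0.0101, 0.3088]
orientation: [0.4, 3.115, 0.0]
contact_force: [-0.3, -4.5, 2.8]
grip_width: 0.0001
gripper_force: 2.2
```

Emit:
{"op": "step_arm", "data": {"moves": [{"rx":0,"ry":0,"rz":0,"dx":0,"dy":3,"dz":0.5,"gripper":-1},{"rx":0,"ry":0,"rz":0,"dx":0,"dy":3,"dz":1,"gripper":-1},{"rx":0,"ry":0,"rz":0,"dx":0,"dy":0,"dz":0,"gripper":-1}]}}

```text
clock: 24.78
tcp_pos: [0.4775, 0.0161, 0.307]
orientation: [0.399, 3.116, 0.0]
contact_force: [-1.1, -4.8, 3.8]
grip_width: 0.0001
gripper_force: 2.0
```

```bash
python3 s.py
```

```text
t 24.77 tip press mm [-117.1   18.9  285. ] F press [ 0.1 -4.9  3.8] turn tool deg [ 0.   0.  -0.1] w 0.0001 tips 0.022
```

Emit:
{"op": "step_arm", "data": {"moves": [{"rx":0,"ry":0,"rz":0,"dx":0,"dy":3,"dz":0,"gripper":-1},{"rx":0,"ry":0,"rz":0,"dx":0,"dy":3,"dz":0,"gripper":-1},{"rx":0,"ry":0,"rz":0,"dx":0,"dy":0,"dz":0,"gripper":-1}]}}

```text
clock: 25.15
tcp_pos: [0.4788, 0.0216, 0.3065]
orientation: [-0.4, -3.116, 0.001]
contact_force: [1.1, -5.1, -0.2]
grip_width: 0.0
gripper_force: 2.2
```

Emit:
{"op": "step_arm", "data": {"moves": [{"rx":0,"ry":0,"rz":0,"dx":0,"dy":3,"dz":0,"gripper":-1},{"rx":0,"ry":0,"rz":0,"dx":0,"dy":2,"dz":0,"gripper":-1},{"rx":0,"ry":0,"rz":0,"dx":0,"dy":0,"dz":0,"gripper":-1}]}}

```text
clock: 25.52
tcp_pos: [0.4791, 0.0226, 0.3064]
orientation: [-0.404, -3.113, 0.008]
contact_force: [-2.5, -15.0, 3.5]
grip_width: 0.0
gripper_force: 7.7
```

```bash
python3 s.py
```

```text
t 25.52 tip press mm [-117.2   25.5  284.4] F press [  1.4 -15.1   3.5] turn tool deg [-0.3 -0.1 -0.3] w 0.0 tips 0.022
```

The force went from 5 to 15 N with only 1 mm of travel, about 1.9 rad from firm. That is the hard stop. I'll give it a small extra press, retreat and look.

Emit:
{"op": "step_arm", "data": {"moves": [{"rx":0,"ry":0,"rz":0,"dx":0,"dy":1,"dz":0,"gripper":-1},{"rx":0,"ry":0,"rz":0,"dx":0,"dy":0,"dz":0,"gripper":-1},{"rx":0,"ry":0,"rz":0,"dx":0,"dy":-12,"dz":0,"gripper":-1},{"rx":0,"ry":0,"rz":0,"dx":0,"dy":-8,"dz":-20,"gripper":-1},{"rx":0,"ry":0,"rz":0,"dx":0,"dy":0,"dz":-50,"gripper":-1},{"rx":0,"ry":0,"rz":0,"dx":20,"dy":0,"dz":-50,"gripper":-1},{"rx":0,"ry":0,"rz":0,"dx":0,"dy":0,"dz":0,"gripper":-1},{"rx":0,"ry":0,"rz":0,"dx":0,"dy":0,"dz":0,"gripper":-1}]}}

```text
clock: 26.52
tcp_pos: [0.4556, 0.0143, 0.4263]
orientation: [-0.397, -3.116, -0.002]
contact_force: [0.1, -0.1, -0.8]
grip_width: -0.0002
gripper_force: 0.0
```

```bash
python3 - <<'E'
from bench import r
from h import *
p=np.load("p.npy")
st(r)
a=r.grab_frame("wrist"); ci=r.camera_info("wrist")
b=np.hstack([r.grab_frame("scene")[160:300,270:430].repeat(2,0).repeat(2,1), a[60:340,140:600]])
cv2.imwrite("pics/end.png",b); print(b.shape)
for t in (-.2,-.3,-.4): print(t,(pix(ci,P(p,[knob(t),pawlk(1.31)]))-[140-320,60]).round())
E
```

```text
t 26.52 tip press mm [-137.8   11.7  404.3] F press [ 0.1 -0.1 -0.8] turn tool deg [ 0.1 -0.   0. ] w -0.0002 tips 0.022
(280, 780, 3)
-0.2 [[531. 163.]
 [606. 210.]]
-0.3 [[541. 162.]
 [606. 210.]]
-0.4 [[551. 161.]
 [606. 210.]]
```

View pics/end.png

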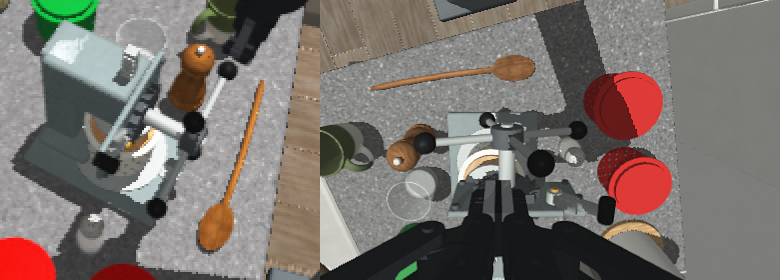

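The last picture shows the top knob at (541,163), about -0.30 rad and at the stop. The pawl knob is at (606,210), on its rest, and the tumbler, shaker, mill and mould have not moved. I'm handing in.

```bash
python3 -c "
from bench import r
print(r.hand_in())"
```

```text
the job is handed in; nothing more can be done
None
```

The press is open and the job is handed in: I eased the wheel up to firm at about 11 N, tipped the pawl onto its left rest without forcing it, and wound the wheel back to its stop; the mould and the things round the press look unmoved, though while winding back the fingertips wedged on a knob and the tool briefly read about 50 N before I backed off, and no verdict came back.

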